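Sweep fin plugs through the gate into the kit slot

TASK

Kit the fin plugs for the next surfboard: with the fingertips, push the three loose round plugs across the plywood board and through the narrow gate, one at a time, until all three lie flat in a row, wholly inside the slot behind the gate. Only slide the plugs, never lift one, and leave the tape roll, the cup and the spreader where they are.

Things in the scene. Friction and masses are not known exactly. Their poses are not given: they have to be found in the camera images.
- board: fixed 6 mm plywood board with brown wooden fences. Origin: on the gate line midway between the gate's sides, at bench height; z up, +x through the gate along the slot. Plate x -160 to 130, y -100 to 100 mm, no rim; plugs slide on its top (z = 6 mm). All fences reach z = 22 mm. One fence, x = 0 to 12 mm, crosses the board; the gate is its only opening
- gate (a point): middle of the gate on the plate's top; axes as the board. The gate is 42 mm wide (board y -21 to 21 mm). In front of it two short 45 degree wooden lead-ins widen to about 85 mm at board x = -18 mm. A plug is wholly inside the slot when its centre is 16 mm or more past this point
- slot_end (a point): middle of the end stop's face at the slot's far end, on the plate's top, 115 mm past the gate. The slot runs level from gate to stop, 42 mm wide between 12 mm walls: room for three plugs in a row and 19 mm to spare
- plug_a: round white plastic fin plug, a plain solid disc 32 mm across and 16 mm tall, about 25 g, loose, lying flat on the plywood; a dark bar and a small brass dot on its top are only surface marks. Origin: centre of its underside, z up. The three plugs are alike
- plug_b: round white plastic fin plug, a plain solid disc 32 mm across and 16 mm tall, about 25 g, loose, lying flat on the plywood; a dark bar and a small brass dot on its top are only surface marks. Origin: centre of its underside, z up. The three plugs are alike
- plug_c: round white plastic fin plug, a plain solid disc 32 mm across and 16 mm tall, about 25 g, loose, lying flat on the plywood; a dark bar and a small brass dot on its top are only surface marks. Origin: centre of its underside, z up. The three plugs are alike
- tape_roll: roll of masking tape lying flat, loose, 96 mm across, 24 mm tall, beside the board, to be left alone. Origin: centre of its underside
- cup: small grey mixing cup, loose, 64 mm across the rim, 60 mm tall, beside the board, to be left alone. Origin: centre of its underside
- spreader: grey plastic resin spreader lying flat, loose, 100 x 70 mm, 4 mm thick with a 10 mm high grip edge, beside the board, to be left alone. Origin: centre of its underside
Not all that is in view belongs to the job. What is shaped like the plug_c but orange is not meant.

How it is judged:
By the outcome, as a careful person would: the job done as asked, in the order asked, and still so for the second after the job is handed in, with the robot touching nothing.
It also fails if it takes over 70 s, if anything falls off the work surface, if the arm or the gripper's body presses on something with over 40 N, if the wrist force passes 120 N, or if a joint passes its speed limit or range.

ROBOT

A 6-joint arm with a two-finger parallel gripper is mounted at the origin on the work surface. World frame = base frame: x ahead of the robot, y to its left, z up, the work surface at z = 0. Lengths are in m, angles in degrees, forces in N, time in s.
With the tool pointing down it reaches from about 0.425 to 1.125 m from the base axis. Payload 14.9 kg.
Tool frame: the origin (TCP) lies midway between the tips of the shut fingers; the grasp point (between the pads) lies 19 mm behind it (env.grasp_offset is the distance from the TCP to the grasp point, in m); x points along the fingers, y is the direction in which the jaws open and shut, and the axes are right-handed (so a half turn about x gives the same grasp; the last joint's range is limited). The gripper opens to 91 mm and grips with 3 to 60 N. Pads are 32 mm wide; open, the fingers measure 118 mm over their backs; the gripper's body (76 mm by 178 mm) begins 60 mm behind the grasp point.
Start: joints at [-75.934, 21.709, 99.362, -0, 58.929, -1.908], TCP at [0.193, -0.673, 0.214] pointing down, gripper open.
Joint ranges: [-158.91, 158.91], [-42.39, 125.64], [0.06, 152.35], [-60.88, 240.88], [17.5, 164.5], [-176.32, 176.32]. Speed limits (degrees/s): [108.29, 108.29, 136.94, 180, 180, 180].

INTERFACE

Orientations are given as a 3x3 rotation matrix whose columns are the frame's x, y, z axes.
In Python, from cell import env gives the robot as it stands.
- The arm moves only by the tool move_arm, never from a script. Its argument "targets" is a list of rows, each a list of 7 numbers: the shift along the world's x, y, z in cm, then the turn, a rotation vector about the world's x, y, z in degrees, then the opening, from -1 (shut) to 1 (fully open). A call has 1 to 20 rows; each row shifts and turns the pose as measured when the row begins; what a row does not reach is not made up. A row lasts 1/12 s, in which the tool goes at most 41.7 mm and 7.16 degrees, less where a joint would pass 70% of its speed; a pose out of reach is approached as far as the arm can. A call with a gripper value outside its range is refused whole. The fingers move at their own pace and stop on an object; the grip force is fixed at half the most. Time passes only in rows, so rows that do not move let the fingers close. It gives the time, the measured TCP pose, the force and the opening at its end, in the units of the state.
- env.read_state(): the state, without advancing time (a new reading comes with each control period).
- env.snapshot(name): name is "side" or "top"; returns (picture, depth): 420x560x3 uint8, red, green, blue; 420x560 float32, m along the optical axis (not along the pixel's ray), 0 where there is no reading.
- env.calibration(name): a dict with "K" (3x3 intrinsics, pixels), "xyz" and "attitude" of the camera in the world. Camera axes: x right, y up, looking along -z (the intrinsics and any distortion apply to the point x, -y, -z); pixel columns grow to the right and rows downward; lengths in m; the calibration is good to about 2 mm. A picture is of the moment at which its call begins. calibration takes no time and is no camera call.
- env.sign_off(): hands the job in, once; it reports no verdict.
The state is a dict: "time_s": time; "q": joint angles; "qvel": joint speeds; "joint_torque": joint torques, N m; "position": TCP position; "tcp_rot": TCP orientation; "wrist_force": force on the tool from outside, world axes, zero at the start; "ft_torque": the same for the moment, N m; "opening": finger opening in m.
Only numpy, scipy, OpenCV 4.12 (cv2) and the standard library are available. Lean on these libraries where they do the work, as an engineer would, in place of code of your own. Each camera call takes 0.05 s, during which the arm holds its last target.

## Working session

There is one attempt and no reset: what is moved stays moved. The work goes in short steps, Python scripts to look and compute and a tool call to move; the robot and the scene stay as the last step left them, time stands still between calls to the robot, and variables do not carry over. Pictures are saved under pics/ and viewed, and the job is handed in when it is done.

Besides the shell and the picture viewer there is one more tool, called after "Request:" by a JSON object that holds its "op" and its "data", one argument or row to a line. move_arm: Moves the arm, as the interface text tells. Its arguments: {"type":"object","properties":{"targets":{"type":"array"}},"required":["targets"]}

```bash
ls; mkdir -p pics
python3 - <<'E'
from cell import env
import cv2
print(env.read_state())
for n in("side","top"):
    c=env.calibration(n);print(n,c)
    p,d=env.snapshot(n);cv2.imwrite(f"pics/{n}0.png",p[:,:,::-1])
    import numpy as np;np.save(f"pics/{n}0d.npy",d);np.save(f"pics/{n}0p.npy",p)
E
```

```text
pics
{'time_s': 0.0, 'q': array([-7.59338645e+01,  2.17397603e+01,  9.93937249e+01,  7.06300037e-04,
        5.89290275e+01, -1.90663496e+00]), 'qvel': array([-0.15232053,  0.03043022, -0.0153369 ,  0.04288064,  0.06042465,
        0.00587599]), 'joint_torque': array([ 3.01248710e-04, -7.63725543e+01, -4.34369195e+01,  6.50545629e-02,
        4.24990850e-02, -7.46501587e-05]), 'position': array([ 0.19254631, -0.67260107,  0.21328935]), 'tcp_rot': array([[-2.54929376e-04,  2.75174229e-01, -9.61394341e-01],
       [ 1.06090499e-03, -9.61393757e-01, -2.75174343e-01],
       [-9.99999405e-01, -1.09009808e-03, -4.68462024e-05]]), 'wrist_force': array([-0.24802409, -0.22042398, -0.31799664]), 'ft_torque': array([-0.01227587,  0.0011212 ,  0.01662636]), 'opening': 0.09139202661146613}
side {'K': array([[379.91020586,   0.        , 282.09815929],
       [  0.        , 379.91020586, 207.74322009],
       [  0.        ,   0.        ,   1.        ]]), 'xyz': array([0.22783608, 0.4518088 , 0.39372137]), 'attitude': array([[-0.73554369,  0.37577011, -0.56371297],
       [-0.67707379, -0.43644801,  0.5925236 ],
       [-0.02337875,  0.81750227,  0.57545067]])}
top {'K': array([[498.95321347,   0.        , 282.75790583],
       [  0.        , 498.95321347, 208.6525775 ],
       [  0.        ,   0.        ,   1.        ]]), 'xyz': array([0.49888365, 0.04112536, 0.82479733]), 'attitude': array([[-0.01170765,  0.99174902, -0.12765894],
       [-0.9997619 , -0.01396091, -0.01677017],
       [-0.01841403,  0.1274322 ,  0.99167634]])}
```

View pics/top0.png

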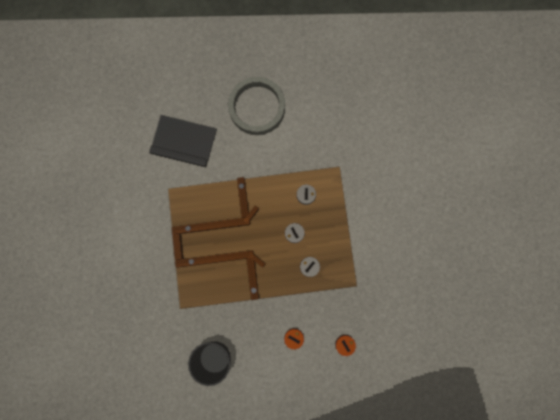

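View pics/side0.png

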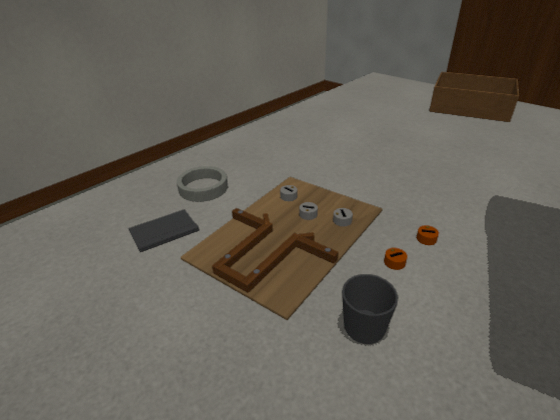

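The top view shows the board with corners near (170,187), (340,168), (356,287) and (181,307). The slot opens toward image left, which is world +y. The white plugs are at (306,194), (294,233) and (310,267). The orange decoys are off the board at (294,339) and (346,345).

```bash
cat > h.py <<'E'
import numpy as np, cv2
from cell import env
def ray(n,uv,z):
    c=env.calibration(n);K=c["K"];R=np.array(c["attitude"]);o=np.array(c["xyz"])
    uv=np.atleast_2d(uv).astype(float)
    d=np.c_[(uv[:,0]-K[0,2])/K[0,0],-(uv[:,1]-K[1,2])/K[1,1],-np.ones(len(uv))]@R.T
    return o+d*((z-o[2])/d[:,2])[:,None]
def proj(n,P):
    c=env.calibration(n);K=c["K"];R=np.array(c["attitude"]);o=np.array(c["xyz"])
    p=(np.atleast_2d(P)-o)@R
    return np.c_[K[0,0]*p[:,0]/-p[:,2]+K[0,2],-K[1,1]*p[:,1]/-p[:,2]+K[1,2]]
def plugs(p,n,z=0.022):
    hsv=cv2.cvtColor(p,cv2.COLOR_RGB2HSV)
    m=((hsv[...,1]<45)&(hsv[...,2]>110)).astype(np.uint8)*255
    # restrict to board
    import json
    B=json.load(open("board.json"));o=np.array(B["o"]);ex=np.array(B["ex"]);ey=np.array([-ex[1],ex[0]])
    poly=[list(o+ex*a+ey*b)+[0.012] for a,b in((-.157,-.095),(.127,-.095),(.127,.095),(-.157,.095))]
    k=np.zeros_like(m);cv2.fillPoly(k,[proj(n,poly).astype(np.int32)],255)
    m=cv2.morphologyEx(m&k,cv2.MORPH_CLOSE,np.ones((5,5),np.uint8))
    out=[]
    for c in cv2.findContours(m,cv2.RETR_EXTERNAL,cv2.CHAIN_APPROX_NONE)[0]:
        a=cv2.contourArea(c)
        if a<60: continue
        (u,v),r=cv2.minEnclosingCircle(cv2.convexHull(c))
        w=ray(n,[u,v],z)[0][:2]; b=w-o
        out.append((round(u,1),round(v,1),round(r,1),a,np.round(w*1000,1),np.round([b@ex*1000,b@ey*1000],1)))
    return out
E
python3 - <<'E'
from h import *
import json
p=np.load("pics/top0p.npy");hsv=cv2.cvtColor(p,cv2.COLOR_RGB2HSV)
m=((hsv[...,1]>70)&(hsv[...,0]<25)).astype(np.uint8)*255
m[:160]=0;m[315:]=0
m=cv2.morphologyEx(m,cv2.MORPH_CLOSE,np.ones((15,15),np.uint8))
c=max(cv2.findContours(m,0,1)[0],key=cv2.contourArea)
h=cv2.convexHull(c);q=cv2.approxPolyDP(h,8,True)[:,0]
print(q)
W=ray("top",q,0.006)[:,:2];print(W.round(4))
print([np.linalg.norm(W[i]-W[(i+1)%len(W)]).round(4) for i in range(len(W))])
(cx,cy),(w,hh),a=cv2.minAreaRect((ray("top",h[:,0],0.006)[:,:2]*1000).astype(np.float32));print(cx,cy,w,hh,a)
d=np.load("pics/top0d.npy")
for u,v in((306,194),(294,233),(310,267),(270,200),(240,240)):print(p[v,u],hsv[v,u],d[v,u])
import itertools
t=min([a,a+90,a-90,a+180],key=lambda x:abs(x-100));th=np.deg2rad(t)
for t in (a,a+90,a-90,a+180):print(t)
E
```

```text
[[339 167]
 [356 285]
 [180 307]
 [169 188]]
[[ 0.6731 -0.0397]
 [ 0.478  -0.0621]
 [ 0.446   0.2233]
 [ 0.6418  0.2446]]
[np.float64(0.1963), np.float64(0.2872), np.float64(0.1969), np.float64(0.2861)]
560.348388671875 92.60551452636719 203.2030792236328 290.2999572753906 6.473875522613525
[43 39 35] [15 47 43] 0.81121504
[47 42 37] [15 54 47] 0.8014817
[53 48 45] [11 38 53] 0.79626626
[113  85  53] [ 16 135 113] 0.82989234
[94 69 42] [ 16 141  94] 0.8182765
6.473875522613525
96.47387552261353
-83.52612447738647
186.47387552261353
```

Run:
```python
from h import *
import json
th=np.deg2rad(96.47);ex=np.array([np.cos(th),np.sin(th)])
o=np.array([.56035,.0926])+.015*ex
json.dump(dict(o=list(o),ex=list(ex)),open("board.json","w"));print(o,ex)
ey=np.array([-ex[1],ex[0]])
for n in("top","side"):
    p=np.load(f"pics/{n}0p.npy")
    P=plugs(p,n)
    for x in P:print(n,x)
    q=p[:,:,::-1].copy()
    q=cv2.resize(q,None,fx=4,fy=4,interpolation=cv2.INTER_CUBIC)
    F=lambda x,y,z:tuple(int(t) for t in proj(n,[*(o+ex*x+ey*y),z])[0]*4+2)
    for a in(((0,-.021),(.115,-.021)),((0,.021),(.115,.021)),((.115,-.021),(.115,.021)),((0,-.1),(0,-.021)),((0,.1),(0,.021))):
        cv2.line(q,F(*a[0],.022),F(*a[1],.022),(255,255,0),1)
    for a in(((-.16,-.1),(.13,-.1)),((.13,-.1),(.13,.1)),((.13,.1),(-.16,.1)),((-.16,.1),(-.16,-.1))):
        cv2.line(q,F(*a[0],.006),F(*a[1],.006),(0,255,0),1)
    for x in P:cv2.circle(q,(int(x[0]*4+2),int(x[1]*4+2)),int(x[2]*4),(255,0,255),1)
    cy,cx=(240,265) if n=="top" else (235,285)
    cv2.imwrite(f"pics/{n}1.png",q[cy*4-300:cy*4+300,cx*4-400:cx*4+400])
```

```text
[0.55865976 0.10750446] [-0.11268297  0.99363099]
top (309.8, 266.6, 9.0, 224.5, array([508.4,  12.5]), array([-88.7,  60.6]))
top (294.4, 232.5, 8.8, 216.0, array([563.2,  36.4]), array([-71.2,   3.5]))
top (305.9, 193.6, 8.5, 206.0, array([626.5,  16.8]), array([-97.8, -57.1]))
side (205.5, 233.5, 31.5, 163.5, array([635.4, 198.7]), array([ 81.9, -86.5]))
side (309.0, 206.5, 68.0, 289.0, array([559.7,  36.4]), array([-70.7,   7. ]))
```

View pics/top1.png

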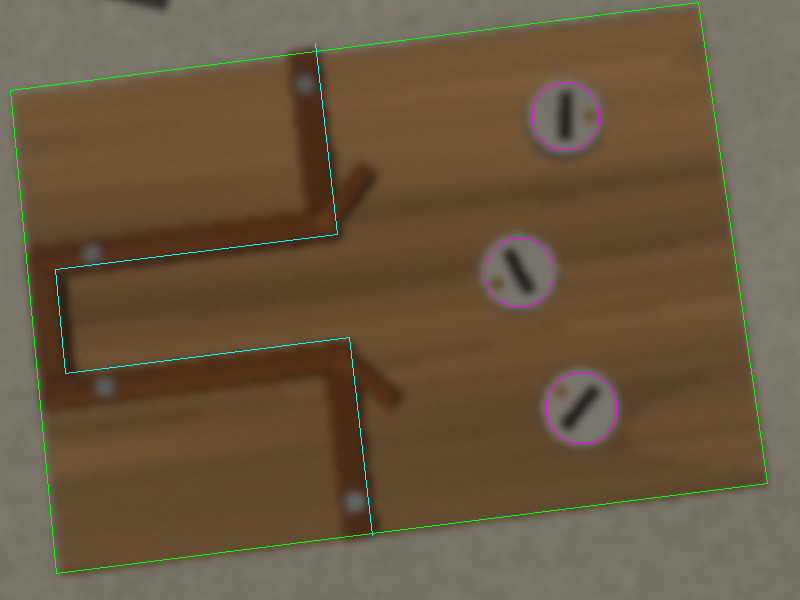

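View pics/side1.png

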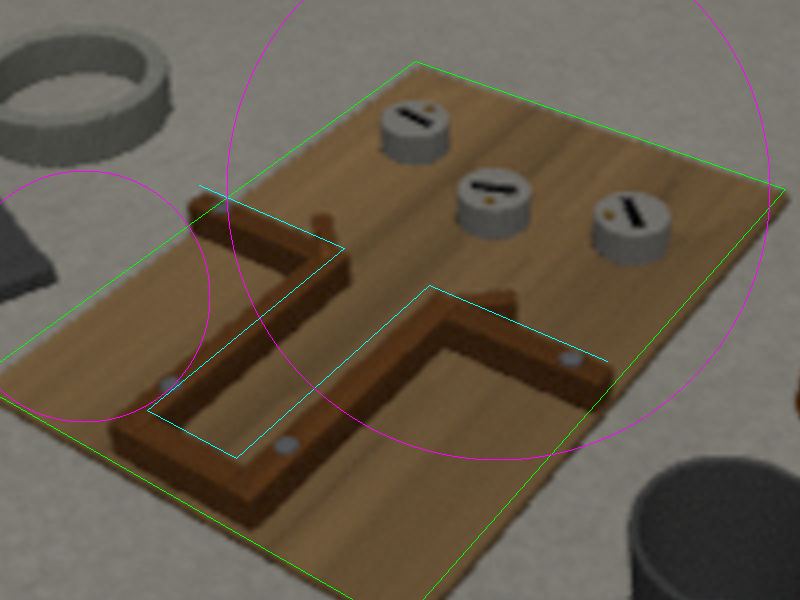

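```bash
cat >> h.py <<'E'
def B():
    import json
    b=json.load(open("board.json"));o=np.array(b["o"]);ex=np.array(b["ex"]);return o,ex,np.array([-ex[1],ex[0]])
def go(x,y,z):
    "print shift (cm) and yaw (deg) to TCP target board x,y mm, world z mm"
    o,ex,ey=B();s=env.read_state();p=s["position"];R=s["tcp_rot"]
    t=np.r_[o+ex*x/1e3+ey*y/1e3,z/1e3];d=(t-p)*100
    b=p[:2]-o;yaw=np.degrees(np.arctan2(R[1,1],R[0,1]));e=(6.47-yaw+90)%180-90
    print("t",round(s["time_s"],2),"tcp board mm",np.round([b@ex*1e3,b@ey*1e3,p[2]*1e3],1),"tilt z",np.round(R[2,0],4),"shift cm",d.round(2),"dyaw",round(e,1),"open",round(s["opening"]*1e3,1),"F",s["wrist_force"].round(1))
E
python3 -c "
from h import *
go(-118,3.5,80)"
```

```text
t 0.1 tcp board mm [-733.9  451.7  213.3] tilt z -1.0 shift cm [ 37.59  66.25 -13.33] dyaw 80.5 open 91.2 F [-0.7  0.3  0.3]
```

Request:
{"op": "move_arm", "data": {
  "targets": [
    [1.9, 3.4, -0.5, 0, 0, 4, -0.56],
    [1.9, 3.4, -0.5, 0, 0, 4, -0.56],
    [1.9, 3.4, -0.5, 0, 0, 4, -0.56],
    [1.9, 3.4, -0.5, 0, 0, 4, -0.56],
    [1.9, 3.4, -0.5, 0, 0, 4, -0.56],
    [1.9, 3.4, -0.5, 0, 0, 4, -0.56],
    [1.9, 3.4, -0.5, 0, 0, 4, -0.56],
    [1.9, 3.4, -0.5, 0, 0, 4, -0.56],
    [1.9, 3.4, -0.5, 0, 0, 4, -0.56],
    [1.9, 3.4, -0.5, 0, 0, 4, -0.56]
  ]
}}

```text
time_s: 0.93
position: [0.383, -0.3221, 0.1601]
tcp_rot: [[0.0, 0.841, -0.542], [-0.0, -0.542, -0.841], [-1.0, 0.0, 0.0]]
wrist_force: [1.2, -1.4, -0.0]
opening: 0.0276
```

```bash
python3 -c "
from h import *
go(-118,3.5,80)"
```

```text
t 0.93 tcp board mm [-407.   222.9  160.1] tilt z -1.0 shift cm [18.54 31.19 -8.01] dyaw 39.3 open 27.6 F [ 1.2 -1.4 -0. ]
```

Request:
{"op": "move_arm", "data": {
  "targets": [
    [1.85, 3.1, -0.8, 0, 0, 3.9, -0.56],
    [1.85, 3.1, -0.8, 0, 0, 3.9, -0.56],
    [1.85, 3.1, -0.8, 0, 0, 3.9, -0.56],
    [1.85, 3.1, -0.8, 0, 0, 3.9, -0.56],
    [1.85, 3.1, -0.8, 0, 0, 3.9, -0.56],
    [1.85, 3.1, -0.8, 0, 0, 3.9, -0.56],
    [1.85, 3.1, -0.8, 0, 0, 3.9, -0.56],
    [1.85, 3.1, -0.8, 0, 0, 3.9, -0.56],
    [1.85, 3.1, -0.8, 0, 0, 3.9, -0.56],
    [1.85, 3.1, -0.8, 0, 0, 3.9, -0.56],
    [0, 0, 0, 0, 0, 0, -0.56]
  ]
}}

```text
time_s: 1.85
position: [0.575, 0.011, 0.0754]
tcp_rot: [[0.001, 0.989, 0.151], [0.0, 0.151, -0.989], [-1.0, 0.001, 0.0]]
wrist_force: [0.3, -0.7, -0.1]
opening: 0.02
```

```bash
python3 -c "
from h import *
go(-118,3.5,12)
for n in ('top','side'):
    p,d=env.snapshot(n);cv2.imwrite(f'pics/{n}2.png',p[:,:,::-1])
"
```

```text
t 1.85 tcp board mm [-97.7  -5.4  75.4] tilt z -1.0 shift cm [-0.66 -2.11 -6.34] dyaw -2.2 open 20.0 F [ 0.3 -0.7 -0.1]
```

View pics/top2.png

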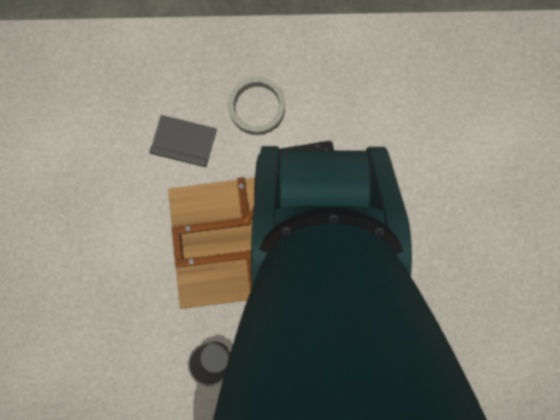

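View pics/side2.png

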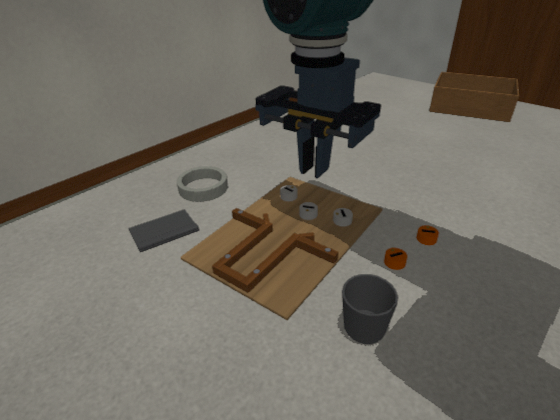

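The top view is blocked by the arm. The side view shows the fingers above the plugs with all three undisturbed. There was about 20 mm of run-on at full speed, so I'll slow down before stops.

Request:
{"op": "move_arm", "data": {
  "targets": [
    [-0.3, -1.0, 0, 0, 0, -1.1, -0.56],
    [-0.3, -1.0, 0, 0, 0, -1.1, -0.56],
    [0, 0, 0, 0, 0, 0, -0.56],
    [0, 0, -2, 0, 0, 0, -0.56],
    [0, 0, -2, 0, 0, 0, -0.56],
    [0, 0, -0.5, 0, 0, 0, -0.56],
    [0, 0, 0, 0, 0, 0, -0.56]
  ]
}}

```text
time_s: 2.53
position: [0.5641, -0.0216, 0.0321]
tcp_rot: [[0.002, 0.996, 0.09], [-0.001, 0.09, -0.996], [-1.0, 0.002, 0.001]]
wrist_force: [0.1, -0.2, -0.4]
opening: 0.0198
```

```bash
python3 -c "
from h import *
go(-118,3.5,12)
"
```

```text
t 2.53 tcp board mm [-128.9    9.1   32.1] tilt z -1.0 shift cm [ 0.44  1.15 -2.01] dyaw 1.3 open 19.8 F [ 0.1 -0.2 -0.4]
```

Request:
{"op": "move_arm", "data": {
  "targets": [
    [0.5, 0, -0.8, 0, 0, 1.3, -0.56],
    [0, 0, -0.6, 0, 0, 0, -0.56],
    [0, 0, -0.3, 0, 0, 0, -0.56],
    [0, 0, 0, 0, 0, 0, -0.56],
    [0, 0, 0, 0, 0, 0, -0.56]
  ]
}}

```text
time_s: 2.95
position: [0.5705, -0.0233, 0.0159]
tcp_rot: [[0.004, 0.994, 0.113], [-0.001, 0.113, -0.994], [-1.0, 0.004, 0.001]]
wrist_force: [-0.7, -0.0, -1.0]
opening: 0.0201
```

```bash
python3 -c "
from h import *
go(-68,2,11.5)
p,d=env.snapshot('side');cv2.imwrite('pics/side3.png',cv2.resize(p[140:300,180:400,::-1],None,fx=3,fy=3,interpolation=cv2.INTER_CUBIC))
"
```

```text
t 2.95 tcp board mm [-131.3    3.    15.9] tilt z -1.0 shift cm [-0.61  6.3  -0.44] dyaw 0.0 open 20.1 F [-0.7 -0.  -1. ]
```

View pics/side3.png

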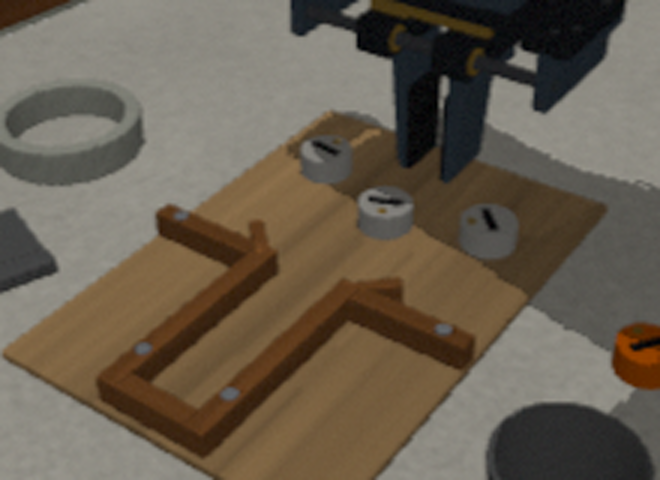

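Request:
{"op": "move_arm", "data": {
  "targets": [
    [-0.1, 0.8, -0.2, 0, 0, 0, -0.56],
    [-0.1, 0.8, -0.1, 0, 0, 0, -0.56],
    [-0.1, 0.8, -0.1, 0, 0, 0, -0.56],
    [-0.1, 0.7, 0, 0, 0, 0, -0.56],
    [-0.1, 0.6, 0, 0, 0, 0, -0.56],
    [-0.1, 0.6, 0, 0, 0, 0, -0.56],
    [-0.05, 0.5, 0, 0, 0, 0, -0.56],
    [-0.05, 0.5, 0, 0, 0, 0, -0.56],
    [0, 0, 0, 0, 0, 0, -0.56]
  ]
}}

```text
time_s: 3.75
position: [0.5629, 0.0368, 0.0127]
tcp_rot: [[0.006, 0.993, 0.114], [-0.001, 0.114, -0.993], [-1.0, 0.005, 0.002]]
wrist_force: [-0.8, -0.5, 0.4]
opening: 0.02
```

```bash
python3 -c "
from h import *
go(-40,0,11.5)
p,d=env.snapshot('side');cv2.imwrite('pics/side4.png',cv2.resize(p[140:300,180:400,::-1],None,fx=3,fy=3,interpolation=cv2.INTER_CUBIC))
"
```

```text
t 3.75 tcp board mm [-70.7   3.8  12.7] tilt z -1.0 shift cm [ 0.03  3.09 -0.12] dyaw -0.1 open 20.0 F [-0.8 -0.5  0.4]
```

View pics/side4.png

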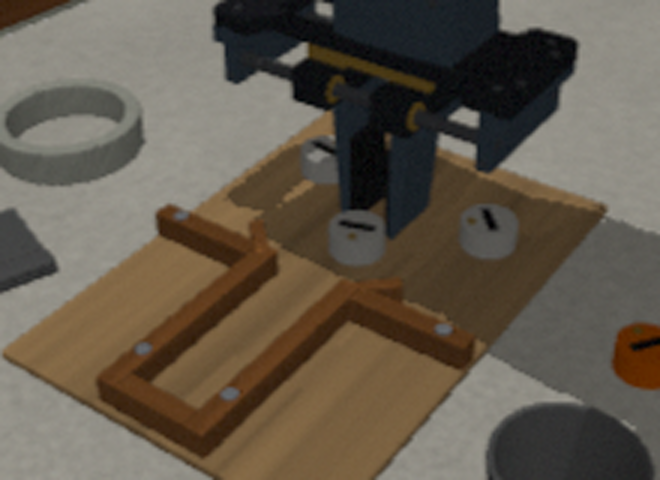

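Request:
{"op": "move_arm", "data": {
  "targets": [
    [0.1, 0.5, 0, 0, 0, 0, -0.56],
    [0.05, 0.6, 0, 0, 0, 0, -0.8],
    [0.05, 0.6, 0, 0, 0, 0, -0.9],
    [0.0, 0.6, 0, 0, 0, 0, -0.9],
    [0, 0.5, 0, 0, 0, 0, -0.9],
    [0, 0, 0, 0, 0, 0, -0.9],
    [0, 0, 0, 0, 0, 0, -0.9]
  ]
}}

```text
time_s: 4.38
position: [0.5655, 0.0671, 0.0127]
tcp_rot: [[0.006, 0.994, 0.113], [-0.001, 0.113, -0.994], [-1.0, 0.006, 0.002]]
wrist_force: [0.3, -0.8, 1.1]
opening: 0.0045
```

```bash
python3 -c "
from h import *
go(2,0,12)
p,d=env.snapshot('side');cv2.imwrite('pics/side5.png',cv2.resize(p[140:300,180:400,::-1],None,fx=3,fy=3,interpolation=cv2.INTER_CUBIC))
"
```

```text
t 4.38 tcp board mm [-40.9  -2.2  12.7] tilt z -1.0 shift cm [-0.71  4.24 -0.07] dyaw -0.0 open 4.5 F [ 0.3 -0.8  1.1]
```

View pics/side5.png

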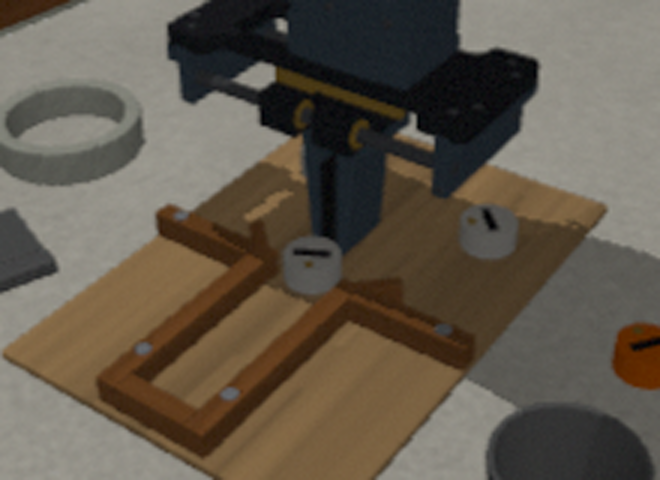

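Request:
{"op": "move_arm", "data": {
  "targets": [
    [-0.12, 0.5, 0, 0, 0, 0, -0.9],
    [-0.12, 0.5, 0, 0, 0, 0, -0.9],
    [-0.1, 0.5, 0, 0, 0, 0, -0.9],
    [-0.08, 0.5, 0, 0, 0, 0, -0.9],
    [-0.08, 0.5, 0, 0, 0, 0, -0.9],
    [-0.08, 0.5, 0, 0, 0, 0, -0.9],
    [-0.05, 0.5, 0, 0, 0, 0, -0.9],
    [-0.05, 0.5, 0, 0, 0, 0, -0.9],
    [0, 0, 0, 0, 0, 0, -0.9]
  ]
}}

```text
time_s: 5.18
position: [0.5577, 0.111, 0.0127]
tcp_rot: [[0.006, 0.994, 0.113], [-0.001, 0.113, -0.994], [-1.0, 0.006, 0.002]]
wrist_force: [0.2, 0.2, -0.2]
opening: 0.0046
```

```bash
python3 -c "
from h import *
go(2,0,12)
p,d=env.snapshot('side');cv2.imwrite('pics/side6.png',cv2.resize(p[140:300,180:400,::-1],None,fx=3,fy=3,interpolation=cv2.INTER_CUBIC))
"
```

```text
t 5.18 tcp board mm [ 3.6  0.6 12.7] tilt z -1.0 shift cm [ 0.08 -0.15 -0.07] dyaw 0.0 open 4.6 F [ 0.2  0.2 -0.2]
```

View pics/side6.png

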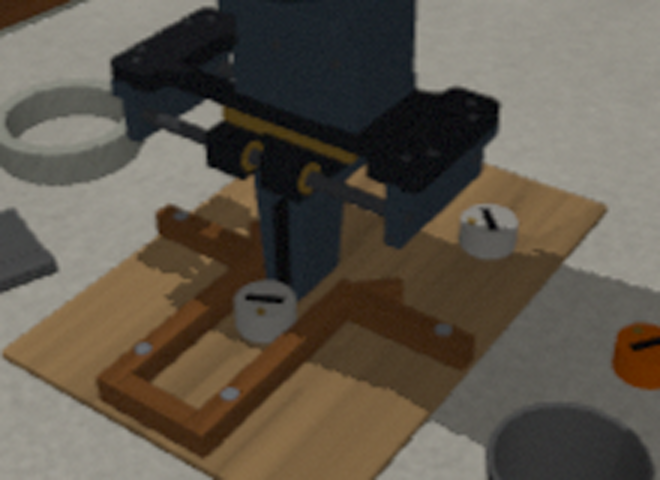

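Plug b is in the slot, centred at about 35 mm past the gate. I'll raise the arm and go round to the +y side plug.

```bash
python3 -c "
from h import *
go(-88.7,103,60)"
```

```text
t 5.23 tcp board mm [ 3.3  0.6 12.7] tilt z -1.0 shift cm [ -9.14 -10.3    4.73] dyaw 0.0 open 5.0 F [-0.5  0.1  0.1]
```

Request:
{"op": "move_arm", "data": {
  "targets": [
    [0, -0.1, 1.2, 0, 0, 0, -0.9],
    [0, 0, 1.8, 0, 0, 0, -1],
    [0, 0, 1.5, 0, 0, 0, -1],
    [0, 0, 0, 0, 0, 0, -1]
  ]
}}

```text
time_s: 5.57
position: [0.557, 0.1091, 0.0605]
tcp_rot: [[0.004, 0.994, 0.113], [-0.001, 0.113, -0.994], [-1.0, 0.003, 0.002]]
wrist_force: [1.0, -0.7, 0.4]
opening: 0.0005
```

```bash
python3 -c "
from h import *
go(-88.7,103,60)"
```

```text
t 5.57 tcp board mm [ 1.8  1.5 60.5] tilt z -1.0 shift cm [ -9.07 -10.14  -0.05] dyaw -0.0 open 0.5 F [ 1.  -0.7  0.4]
```

Request:
{"op": "move_arm", "data": {
  "targets": [
    [-1.5, -1.8, 0, 0, 0, 0, -1],
    [-2.3, -2.5, 0, 0, 0, 0, -1],
    [-2.2, -2.4, 0, 0, 0, 0, -1],
    [-1.5, -1.6, 0, 0, 0, 0, -1],
    [-0.8, -0.9, 0, 0, 0, 0, -1],
    [0, 0, 0, 0, 0, 0, -1],
    [0, 0, 0, 0, 0, 0, -1]
  ]
}}

```text
time_s: 6.15
position: [0.4729, 0.0136, 0.0638]
tcp_rot: [[0.01, 0.994, 0.112], [-0.001, 0.112, -0.994], [-1.0, 0.01, 0.002]]
wrist_force: [-0.3, -0.2, 0.5]
opening: 0.0007
```

```bash
python3 -c "
from h import *
go(-88.7,103,13)
p,d=env.snapshot('top');cv2.imwrite('pics/top7.png',p[:,:,::-1])
p,d=env.snapshot('side');cv2.imwrite('pics/side7.png',cv2.resize(p[140:300,180:400,::-1],None,fx=3,fy=3,interpolation=cv2.INTER_CUBIC))
"
```

```text
t 6.15 tcp board mm [-83.6  95.8  63.8] tilt z -0.9999 shift cm [-0.66 -0.59 -5.08] dyaw 0.0 open 0.7 F [-0.3 -0.2  0.5]
```

View pics/side7.png

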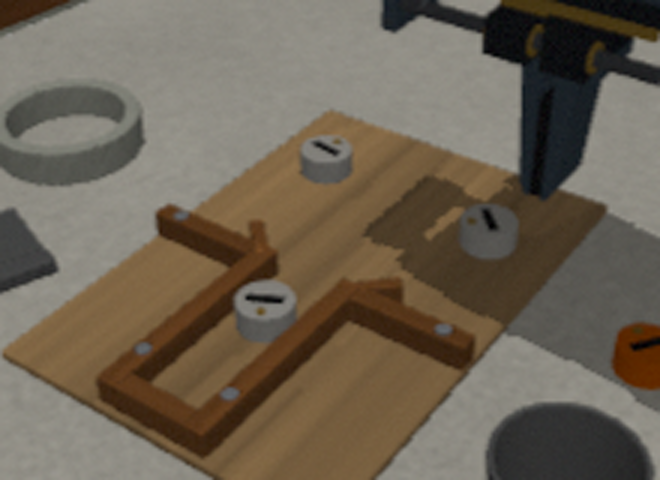

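View pics/top7.png

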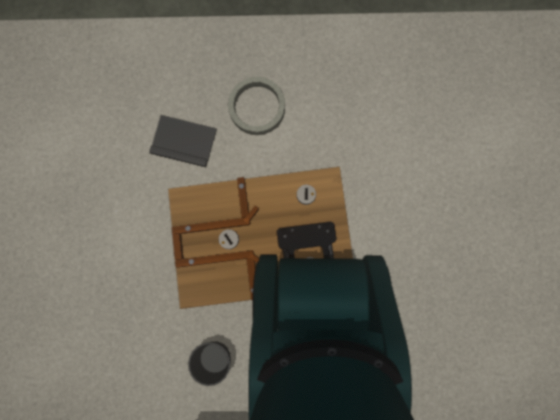

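Request:
{"op": "move_arm", "data": {
  "targets": [
    [-0.7, -0.6, 0, 0, 0, 0, -1],
    [0, 0, -1.3, 0, 0, 0, -1],
    [0, 0, -1.6, 0, 0, 0, -1],
    [0, 0, -1.2, 0, 0, 0, -1],
    [0, 0, -0.6, 0, 0, 0, -1],
    [0, 0, 0, 0, 0, 0, -1],
    [0, 0, 0, 0, 0, 0, -1]
  ]
}}

```text
time_s: 6.83
position: [0.4692, 0.0098, 0.0156]
tcp_rot: [[0.013, 0.993, 0.118], [-0.001, 0.118, -0.993], [-1.0, 0.013, 0.002]]
wrist_force: [-0.1, -0.1, 0.3]
opening: 0.0005
```

```bash
python3 -c "
from h import *
go(-88.7,29.5,13)
p,d=env.snapshot('side');cv2.imwrite('pics/side8.png',cv2.resize(p[140:300,180:400,::-1],None,fx=3,fy=3,interpolation=cv2.INTER_CUBIC))
"
```

```text
t 6.83 tcp board mm [-87.   99.9  15.6] tilt z -0.9999 shift cm [ 7.01  0.63 -0.26] dyaw -0.3 open 0.5 F [-0.1 -0.1  0.3]
```

View pics/side8.png

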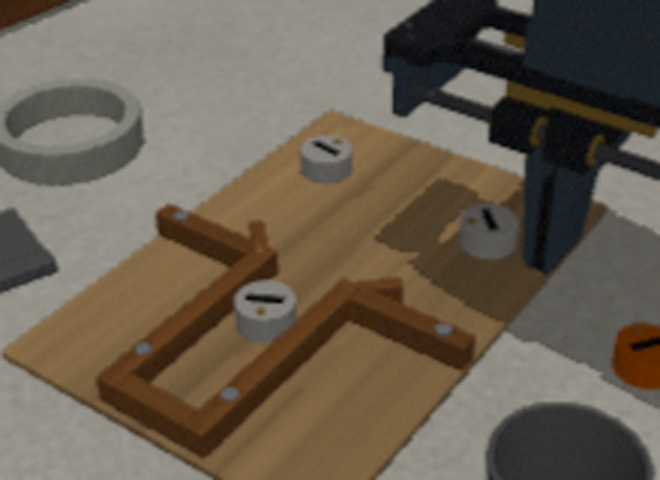

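Fingers are beside the plug. I'll push it toward the centreline, about 70 mm along -y of the board.

Request:
{"op": "move_arm", "data": {
  "targets": [
    [0.6, 0.05, -0.2, 0, 0, 0, -1],
    [0.7, 0.07, -0.1, 0, 0, 0, -1],
    [0.7, 0.07, 0, 0, 0, 0, -1],
    [0.7, 0.07, 0, 0, 0, 0, -1],
    [0.7, 0.07, 0, 0, 0, 0, -1],
    [0.7, 0.07, 0, 0, 0, 0, -1],
    [0.7, 0.07, 0, 0, 0, 0, -1],
    [0.7, 0.07, 0, 0, 0, 0, -1],
    [0.6, 0.06, 0, 0, 0, 0, -1],
    [0.5, 0.05, 0, 0, 0, 0, -1],
    [0, 0, 0, 0, 0, 0, -1]
  ]
}}

```text
time_s: 7.8
position: [0.5455, 0.0171, 0.0151]
tcp_rot: [[0.019, 0.993, 0.119], [-0.001, 0.119, -0.993], [-1.0, 0.018, 0.003]]
wrist_force: [0.0, -0.1, 0.8]
opening: 0.0007
```

```bash
python3 -c "
from h import *
go(-88.7,29.5,13)
p,d=env.snapshot('side');cv2.imwrite('pics/side9.png',cv2.resize(p[140:300,180:400,::-1],None,fx=3,fy=3,interpolation=cv2.INTER_CUBIC))
"
```

```text
t 7.8 tcp board mm [-88.3  23.3  15.1] tilt z -0.9998 shift cm [-0.61 -0.11 -0.21] dyaw -0.3 open 0.7 F [ 0.  -0.1  0.8]
```

View pics/side9.png

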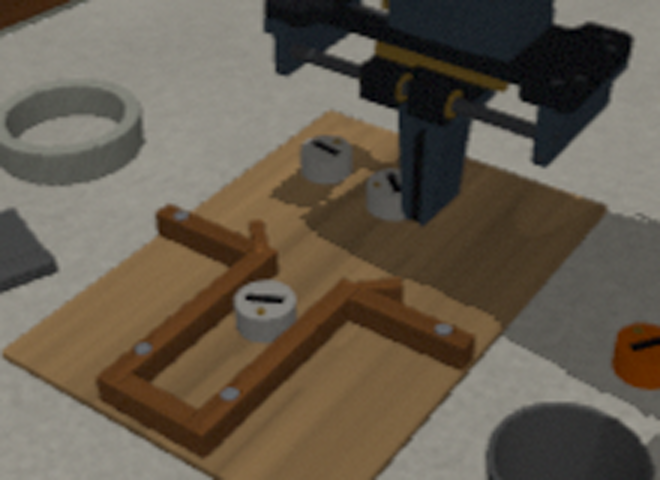

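Request:
{"op": "move_arm", "data": {
  "targets": [
    [-0.8, -0.1, 0, 0, 1, 0, -1],
    [0, 0, 1.5, 0, 0, 0, -0.8],
    [0, 0, 1.8, 0, 0, 0, -0.56],
    [0.6, -1.2, 0.5, 0, 0, 0, -0.56],
    [1.2, -1.8, 0, 0, 0, 0, -0.56],
    [1.0, -1.2, 0, 0, 0, 0, -0.56],
    [0.4, -0.5, 0, 0, 0, 0, -0.56],
    [0, 0, 0, 0, 0, 0, -0.56]
  ]
}}

```text
time_s: 8.52
position: [0.5645, -0.0351, 0.0527]
tcp_rot: [[-0.01, 0.993, 0.12], [-0.001, 0.12, -0.993], [-1.0, -0.01, -0.0]]
wrist_force: [0.7, -0.3, 1.1]
opening: 0.0206
```

```bash
python3 -c "
from h import *
go(-134,-6,13)
p,d=env.snapshot('side')
for r in plugs(p,'side'):print(r)
cv2.imwrite('pics/side10.png',cv2.resize(p[140:300,180:400,::-1],None,fx=3,fy=3,interpolation=cv2.INTER_CUBIC))
"
```

```text
t 8.52 tcp board mm [-142.4   10.3   52.7] tilt z -1.0 shift cm [ 1.53  1.01 -3.97] dyaw -0.4 open 20.6 F [ 0.7 -0.3  1.1]
(268.4, 240.0, 9.6, 173.0, array([550.1, 145.3]), array([38.5,  4.2]))
(205.5, 233.5, 31.5, 163.5, array([635.4, 198.7]), array([ 81.9, -86.5]))
(269.0, 192.5, 32.5, 229.0, array([642.3,  49.3]), array([-67.2, -76.6]))
```

View pics/side10.png

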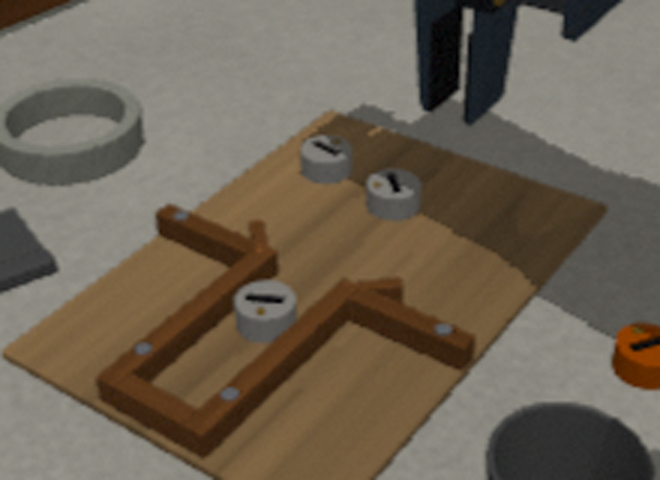

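```bash
python3 -c "
from h import *
o,ex,ey=B()
for uv in ((311,200.2),(288.7,190.0),(268.5,239.5)):
    b=ray('side',uv,.022)[0][:2]-o;print(b@ex*1e3,b@ey*1e3)
go(-138,-4,13)
"
```

```text
-88.80727041152244 -0.5597925697371718
-94.01246321261328 -51.931449457430205
37.490357793895484 3.650354048169436
t 8.57 tcp board mm [-141.9   10.8   52.5] tilt z -0.9999 shift cm [ 1.43  0.55 -3.95] dyaw -0.4 open 20.2 F [-0.8 -0.5  0.5]
```

Request:
{"op": "move_arm", "data": {
  "targets": [
    [0.9, 0.2, -0.5, 0, -0.5, 0, -0.56],
    [0.6, 0.1, -1.3, 0, 0, 0, -0.56],
    [0, 0, -1.2, 0, 0, 0, -0.56],
    [0, 0, -0.5, 0, 0, 0, -0.56],
    [0, 0, 0, 0, 0, 0, -0.56],
    [0, 0, 0, 0, 0, 0, -0.56]
  ]
}}

```text
time_s: 9.07
position: [0.5776, -0.0294, 0.0125]
tcp_rot: [[-0.004, 0.993, 0.12], [-0.0, 0.12, -0.993], [-1.0, -0.004, -0.0]]
wrist_force: [-0.4, 0.6, 0.5]
opening: 0.0201
```

```bash
python3 -c "
from h import *
go(-80,-4,13)
"
```

```text
t 9.07 tcp board mm [-138.1   -3.4   12.5] tilt z -1.0 shift cm [-0.6   5.78  0.05] dyaw -0.4 open 20.1 F [-0.4  0.6  0.5]
```

Request:
{"op": "move_arm", "data": {
  "targets": [
    [-0.05, 0.6, 0, 0, 0, -0.3, -0.56],
    [-0.08, 0.7, 0, 0, 0, 0, -0.56],
    [-0.1, 0.7, 0, 0, 0, 0, -0.56],
    [-0.1, 0.7, 0, 0, 0, 0, -0.56],
    [-0.1, 0.7, 0, 0, 0, 0, -0.56],
    [-0.1, 0.7, 0, 0, 0, 0, -0.56],
    [-0.1, 0.6, 0, 0, 0, 0, -0.56],
    [-0.1, 0.5, 0, 0, 0, 0, -0.56],
    [-0.05, 0.4, 0, 0, 0, 0, -0.56],
    [0, 0, 0, 0, 0, 0, -0.56]
  ]
}}

```text
time_s: 9.9
position: [0.5689, 0.034, 0.0143]
tcp_rot: [[-0.002, 0.993, 0.116], [0.0, 0.116, -0.993], [-1.0, -0.002, -0.0]]
wrist_force: [0.7, 0.2, 0.3]
opening: 0.0202
```

```bash
python3 -c "
from h import *
go(-40,0,13)
p,d=env.snapshot('side')
cv2.imwrite('pics/side11.png',cv2.resize(p[140:300,180:400,::-1],None,fx=3,fy=3,interpolation=cv2.INTER_CUBIC))
"
```

```text
t 9.9 tcp board mm [-74.2  -1.9  14.3] tilt z -1.0 shift cm [-0.57  3.38 -0.13] dyaw -0.2 open 20.2 F [0.7 0.2 0.3]
```

View pics/side11.png

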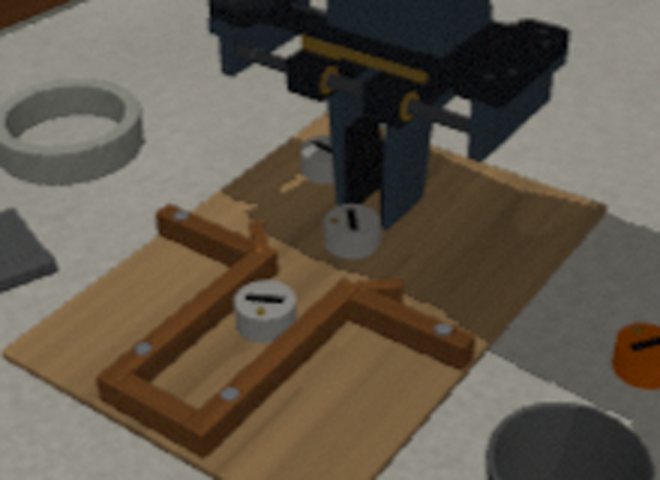

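Plug 2 is nested and heading for the gate. I'll narrow the fingers and carry on.

Request:
{"op": "move_arm", "data": {
  "targets": [
    [-0.1, 0.5, -0.1, 0, 0, 0, -0.56],
    [-0.1, 0.6, 0, 0, 0, 0, -0.8],
    [-0.1, 0.6, 0, 0, 0, 0, -0.9],
    [-0.08, 0.6, 0, 0, 0, 0, -0.9],
    [-0.06, 0.5, 0, 0, 0, 0, -0.9],
    [-0.04, 0.4, 0, 0, 0, 0, -0.9],
    [0, 0, 0, 0, 0, 0, -0.9]
  ]
}}

```text
time_s: 10.53
position: [0.5636, 0.0685, 0.013]
tcp_rot: [[-0.002, 0.993, 0.115], [-0.0, 0.115, -0.993], [-1.0, -0.002, -0.0]]
wrist_force: [0.0, -0.2, 0.6]
opening: 0.0047
```

```bash
python3 -c "
from h import *
go(2,0,12)
p,d=env.snapshot('side')
cv2.imwrite('pics/side12.png',cv2.resize(p[140:300,180:400,::-1],None,fx=3,fy=3,interpolation=cv2.INTER_CUBIC))
"
```

```text
t 10.53 tcp board mm [-39.3  -0.5  13. ] tilt z -1.0 shift cm [-0.52  4.1  -0.1 ] dyaw -0.1 open 4.7 F [ 0.  -0.2  0.6]
```

View pics/side12.png

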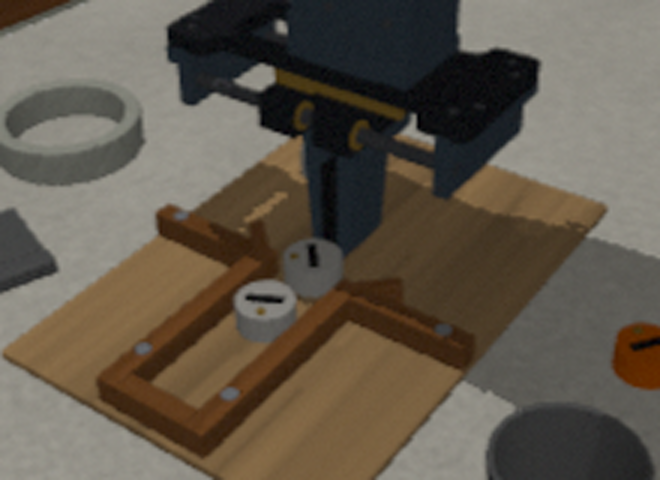

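Request:
{"op": "move_arm", "data": {
  "targets": [
    [-0.06, 0.5, 0, 0, 0, 0, -0.9],
    [-0.06, 0.5, 0, 0, 0, 0, -0.9],
    [-0.06, 0.5, 0, 0, 0, 0, -0.9],
    [-0.06, 0.5, 0, 0, 0, 0, -0.9],
    [-0.06, 0.5, 0, 0, 0, 0, -0.9],
    [-0.06, 0.5, 0, 0, 0, 0, -0.9],
    [-0.06, 0.5, 0, 0, 0, 0, -0.9],
    [-0.05, 0.4, 0, 0, 0, 0, -0.9],
    [0, 0, 0, 0, 0, 0, -0.9]
  ]
}}

```text
time_s: 11.33
position: [0.5585, 0.1113, 0.0131]
tcp_rot: [[-0.002, 0.993, 0.114], [-0.0, 0.114, -0.993], [-1.0, -0.002, -0.0]]
wrist_force: [1.0, -0.1, 0.6]
opening: 0.0046
```

```bash
python3 -c "
from h import *
go(-97.8,-100,60)
p,d=env.snapshot('side')
cv2.imwrite('pics/side13.png',cv2.resize(p[140:300,180:400,::-1],None,fx=3,fy=3,interpolation=cv2.INTER_CUBIC))
"
```

```text
t 11.33 tcp board mm [ 3.7 -0.3 13.1] tilt z -1.0 shift cm [11.05 -8.97  4.69] dyaw -0.1 open 4.6 F [ 1.  -0.1  0.6]
```

View pics/side13.png

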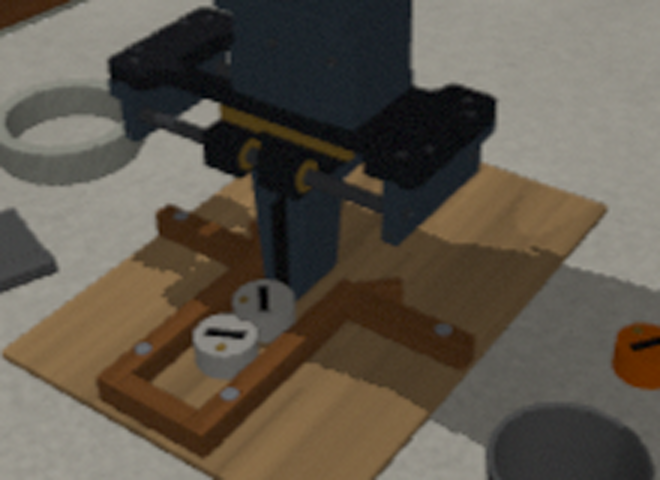

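Request:
{"op": "move_arm", "data": {
  "targets": [
    [0, -0.1, 1.2, 0, 0, 0, -0.9],
    [0, 0, 1.8, 0, 0, 0, -1],
    [0, 0, 1.5, 0, 0, 0, -1],
    [1.0, -0.8, 0.2, 0, 0, 0, -1],
    [2.2, -1.8, 0, 0, 0, 0, -1],
    [2.6, -2.1, 0, 0, 0, 0, -1],
    [2.2, -1.8, 0, 0, 0, 0, -1],
    [1.4, -1.1, 0, 0, 0, 0, -1],
    [0.7, -0.5, 0, 0, 0, 0, -1],
    [0, 0, 0, 0, 0, 0, -1],
    [0, 0, 0, 0, 0, 0, -1]
  ]
}}

```text
time_s: 12.3
position: [0.6661, 0.0197, 0.0666]
tcp_rot: [[0.0, 0.993, 0.114], [-0.001, 0.114, -0.993], [-1.0, 0.0, 0.001]]
wrist_force: [-1.0, 0.2, 0.1]
opening: 0.0005
```

```bash
python3 -c "
from h import *
go(-97.8,-100,13)
p,d=env.snapshot('side')
cv2.imwrite('pics/side14.png',cv2.resize(p[140:300,180:400,::-1],None,fx=3,fy=3,interpolation=cv2.INTER_CUBIC))
"
```

```text
t 12.3 tcp board mm [-99.3 -96.9  66.6] tilt z -1.0 shift cm [ 0.29  0.19 -5.36] dyaw -0.1 open 0.5 F [-1.   0.2  0.1]
```

View pics/side14.png

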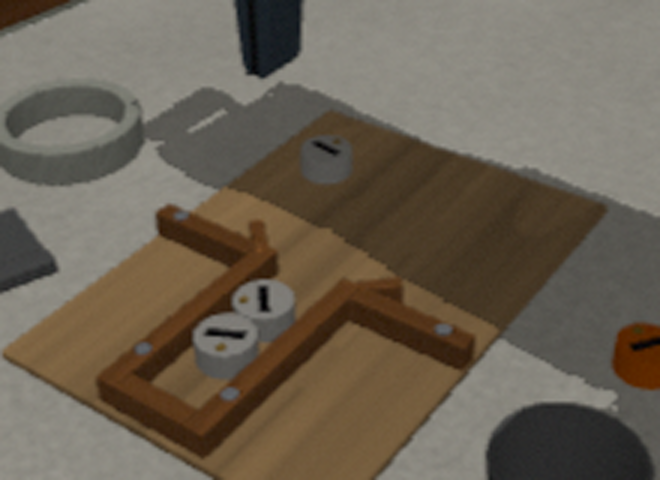

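Request:
{"op": "move_arm", "data": {
  "targets": [
    [0.4, 0.2, -0.8, 0, 0, 0, -1],
    [0, 0, -1.5, 0, 0, 0, -1],
    [0, 0, -1.5, 0, 0, 0, -1],
    [0, 0, -0.8, 0, 0, 0, -1],
    [0, 0, -0.3, 0, 0, 0, -1],
    [0, 0, 0, 0, 0, 0, -1],
    [0, 0, 0, 0, 0, 0, -1]
  ]
}}

```text
time_s: 12.93
position: [0.6654, 0.0253, 0.0099]
tcp_rot: [[-0.005, 0.993, 0.118], [-0.001, 0.118, -0.993], [-1.0, -0.005, 0.0]]
wrist_force: [0.2, -0.4, 0.7]
opening: 0.0004
```

```bash
python3 -c "
from h import *
go(-97.8,-29.5,13)
p,d=env.snapshot('side')
cv2.imwrite('pics/side15.png',cv2.resize(p[140:300,180:400,::-1],None,fx=3,fy=3,interpolation=cv2.INTER_CUBIC))
"
```

```text
t 12.93 tcp board mm [-93.7 -96.8   9.9] tilt z -1.0 shift cm [-6.64 -1.17  0.31] dyaw -0.3 open 0.4 F [ 0.2 -0.4  0.7]
```

View pics/side15.png

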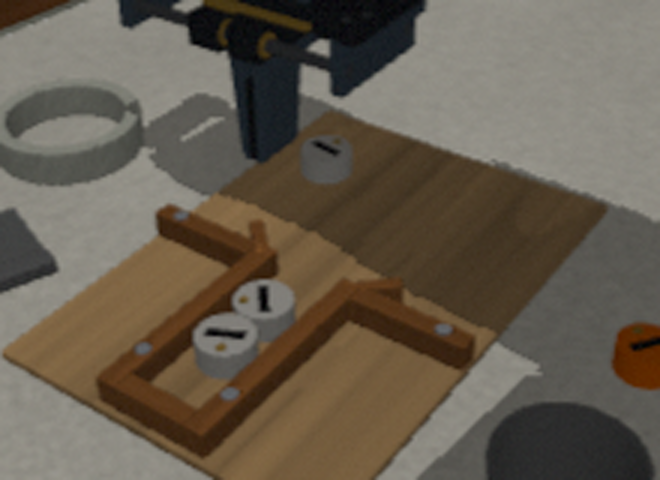

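Request:
{"op": "move_arm", "data": {
  "targets": [
    [-0.4, -0.3, 0.2, 0, 0, 0, -1],
    [-0.6, -0.15, 0.1, 0, 0, 0, -1],
    [-0.7, -0.08, 0, 0, 0, 0, -1],
    [-0.7, -0.08, 0, 0, 0, 0, -1],
    [-0.7, -0.08, 0, 0, 0, 0, -1],
    [-0.7, -0.08, 0, 0, 0, 0, -1],
    [-0.7, -0.08, 0, 0, 0, 0, -1],
    [-0.7, -0.08, 0, 0, 0, 0, -1],
    [-0.6, -0.07, 0, 0, 0, 0, -1],
    [-0.4, -0.05, 0, 0, 0, 0, -1],
    [0, 0, 0, 0, 0, 0, -1],
    [0, 0, 0, 0, 0, 0, -1]
  ]
}}

```text
time_s: 13.98
position: [0.5969, 0.0133, 0.0159]
tcp_rot: [[-0.002, 0.993, 0.117], [-0.001, 0.117, -0.993], [-1.0, -0.002, 0.0]]
wrist_force: [1.0, -0.5, 0.4]
opening: 0.0002
```

```bash
python3 -c "
from h import *
go(-97.8,-29.5,13)
p,d=env.snapshot('side')
cv2.imwrite('pics/side16.png',cv2.resize(p[140:300,180:400,::-1],None,fx=3,fy=3,interpolation=cv2.INTER_CUBIC))
"
```

```text
t 13.98 tcp board mm [-97.9 -27.4  15.9] tilt z -1.0 shift cm [ 0.21  0.03 -0.29] dyaw -0.3 open 0.2 F [ 1.  -0.5  0.4]
```

View pics/side16.png

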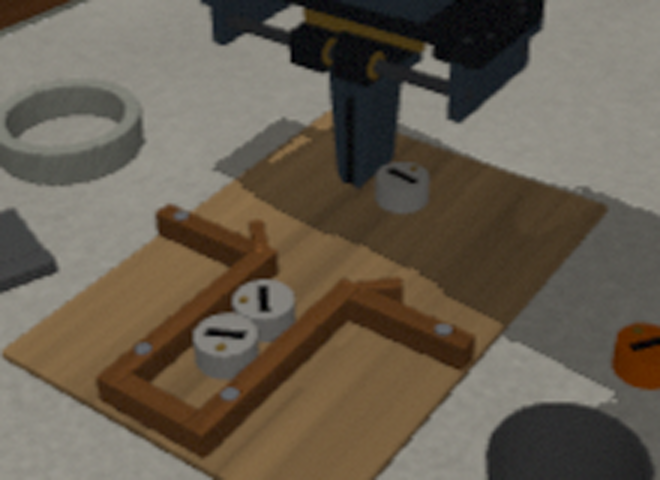

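Request:
{"op": "move_arm", "data": {
  "targets": [
    [0.7, 0.1, 0, 0, 0, 0, -1],
    [0.1, 0, 1.5, 0, 0, 0, -0.8],
    [0, 0, 1.8, 0, 0, 0, -0.56],
    [-0.5, -1.0, 0.5, 0, 0, 0, -0.56],
    [-1.0, -1.5, 0, 0, 0, 0, -0.56],
    [-1.0, -1.3, 0, 0, 0, 0, -0.56],
    [-0.5, -0.8, 0, 0, 0, 0, -0.56],
    [0, 0, 0, 0, 0, 0, -0.56],
    [0, 0, 0, 0, 0, 0, -0.56]
  ]
}}

```text
time_s: 14.78
position: [0.5766, -0.0354, 0.0541]
tcp_rot: [[-0.001, 0.993, 0.118], [-0.001, 0.118, -0.993], [-1.0, -0.001, 0.001]]
wrist_force: [-0.1, 0.9, 0.0]
opening: 0.0201
```

```bash
python3 -c "
from h import *
go(-145,2,13)
p,d=env.snapshot('side')
cv2.imwrite('pics/side17.png',cv2.resize(p[140:300,180:400,::-1],None,fx=3,fy=3,interpolation=cv2.INTER_CUBIC))
"
```

```text
t 14.78 tcp board mm [-144.    -1.7   54.1] tilt z -1.0 shift cm [-0.36 -0.14 -4.11] dyaw -0.3 open 20.1 F [-0.1  0.9  0. ]
```

View pics/side17.png

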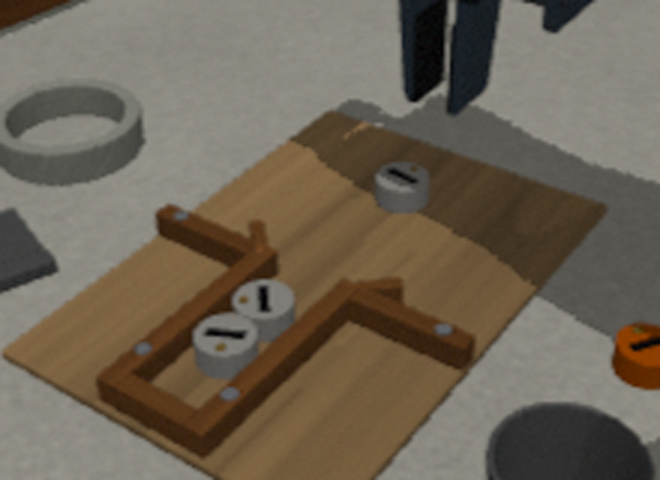

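Request:
{"op": "move_arm", "data": {
  "targets": [
    [-0.3, -0.1, -0.6, 0, 0, 0, -0.56],
    [0, 0, -1.4, 0, 0, 0, -0.56],
    [0, 0, -1.3, 0, 0, 0, -0.56],
    [0, 0, -0.4, 0, 0, 0, -0.56],
    [0, 0, 0, 0, 0, 0, -0.56],
    [0, 0, 0, 0, 0, 0, -0.56]
  ]
}}

```text
time_s: 15.33
position: [0.573, -0.0348, 0.011]
tcp_rot: [[-0.004, 0.993, 0.119], [-0.001, 0.119, -0.993], [-1.0, -0.004, 0.0]]
wrist_force: [-1.4, -0.1, 0.4]
opening: 0.02
```

```bash
python3 -c "
from h import *
go(-75,0,13)
"
```

```text
t 15.33 tcp board mm [-143.     1.8   11. ] tilt z -1.0 shift cm [-0.59  6.78  0.2 ] dyaw -0.4 open 20.0 F [-1.4 -0.1  0.4]
```

Request:
{"op": "move_arm", "data": {
  "targets": [
    [-0.06, 0.6, 0.1, 0, 0, -0.3, -0.56],
    [-0.07, 0.7, 0, 0, 0, 0, -0.56],
    [-0.07, 0.7, 0, 0, 0, 0, -0.56],
    [-0.07, 0.7, 0, 0, 0, 0, -0.56],
    [-0.07, 0.7, 0, 0, 0, 0, -0.56],
    [-0.07, 0.7, 0, 0, 0, 0, -0.56],
    [-0.06, 0.7, 0, 0, 0, 0, -0.56],
    [-0.05, 0.6, 0, 0, 0, 0, -0.56],
    [-0.05, 0.5, 0, 0, 0, 0, -0.56],
    [0, 0, 0, 0, 0, 0, -0.56]
  ]
}}

```text
time_s: 16.17
position: [0.5675, 0.0318, 0.0134]
tcp_rot: [[-0.001, 0.993, 0.115], [-0.0, 0.115, -0.993], [-1.0, -0.002, 0.0]]
wrist_force: [-0.0, -0.6, -0.1]
opening: 0.0201
```

```bash
python3 -c "
from h import *
go(-40,0,13)
p,d=env.snapshot('side')
cv2.imwrite('pics/side18.png',cv2.resize(p[140:300,180:400,::-1],None,fx=3,fy=3,interpolation=cv2.INTER_CUBIC))
"
```

```text
t 16.17 tcp board mm [-76.2  -0.2  13.4] tilt z -1.0 shift cm [-0.43  3.59 -0.04] dyaw -0.1 open 20.1 F [-0.  -0.6 -0.1]
```

View pics/side18.png

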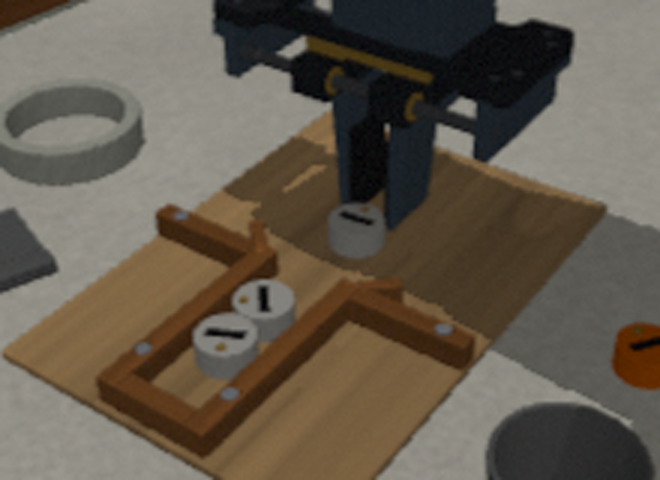

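Request:
{"op": "move_arm", "data": {
  "targets": [
    [-0.06, 0.5, 0, 0, 0, 0, -0.56],
    [-0.07, 0.6, 0, 0, 0, 0, -0.8],
    [-0.07, 0.6, 0, 0, 0, 0, -0.9],
    [-0.07, 0.6, 0, 0, 0, 0, -0.9],
    [-0.06, 0.5, 0, 0, 0, 0, -0.9],
    [-0.06, 0.5, 0, 0, 0, 0, -0.9],
    [0, 0, 0, 0, 0, 0, -0.9]
  ]
}}

```text
time_s: 16.8
position: [0.5633, 0.0673, 0.0134]
tcp_rot: [[-0.001, 0.994, 0.114], [-0.001, 0.114, -0.994], [-1.0, -0.002, 0.0]]
wrist_force: [-0.5, -0.6, 0.5]
opening: 0.0048
```

```bash
python3 -c "
from h import *
go(-3,0,13)
p,d=env.snapshot('side')
cv2.imwrite('pics/side19.png',cv2.resize(p[140:300,180:400,::-1],None,fx=3,fy=3,interpolation=cv2.INTER_CUBIC))
"
```

```text
t 16.8 tcp board mm [-40.5  -0.1  13.4] tilt z -1.0 shift cm [-0.43  3.72 -0.04] dyaw -0.1 open 4.8 F [-0.5 -0.6  0.5]
```

View pics/side19.png

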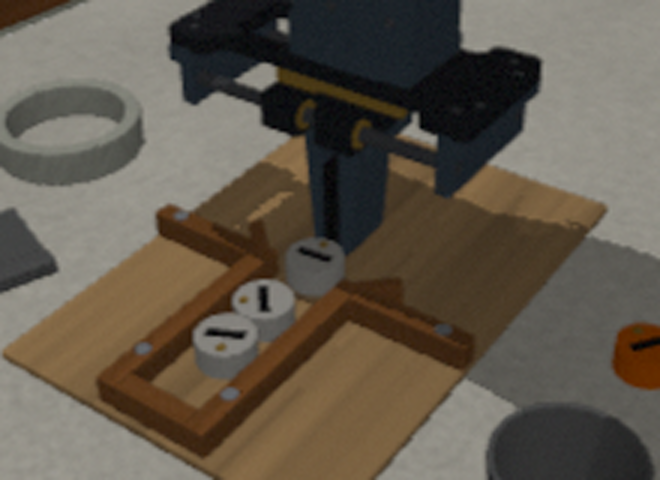

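Request:
{"op": "move_arm", "data": {
  "targets": [
    [-0.06, 0.5, 0, 0, 0, 0, -0.9],
    [-0.06, 0.5, 0, 0, 0, 0, -0.9],
    [-0.06, 0.5, 0, 0, 0, 0, -0.9],
    [-0.06, 0.5, 0, 0, 0, 0, -0.9],
    [-0.05, 0.5, 0, 0, 0, 0, -0.9],
    [-0.05, 0.4, 0, 0, 0, 0, -0.9],
    [-0.04, 0.3, 0, 0, 0, 0, -0.9],
    [-0.02, 0.2, 0, 0, 0, 0, -0.9],
    [0, 0, 0, 0, 0, 0, -0.9]
  ]
}}

```text
time_s: 17.6
position: [0.5589, 0.1045, 0.0134]
tcp_rot: [[-0.001, 0.994, 0.114], [-0.001, 0.114, -0.994], [-1.0, -0.002, 0.001]]
wrist_force: [0.4, -1.0, 0.2]
opening: 0.0046
```

```bash
python3 -c "
from h import *
go(-3,0,13)
p,d=env.snapshot('side')
cv2.imwrite('pics/side20.png',cv2.resize(p[140:300,180:400,::-1],None,fx=3,fy=3,interpolation=cv2.INTER_CUBIC))
"
```

```text
t 17.6 tcp board mm [-3.   0.1 13.4] tilt z -1.0 shift cm [ 0.01 -0.   -0.04] dyaw -0.1 open 4.6 F [ 0.4 -1.   0.2]
```

View pics/side20.png

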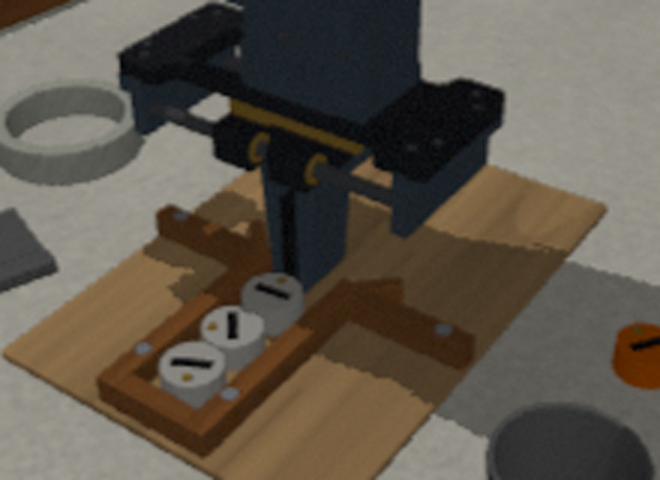

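All three are in the row. I'll back off, raise the arm and clear the top camera's view to check.

Request:
{"op": "move_arm", "data": {
  "targets": [
    [0.05, -0.5, 0, 0, 0, 0, -0.9],
    [0, -0.3, 1.0, 0, 0, 0, -0.9],
    [0, 0, 2, 0, 0, 0, -0.9],
    [0, 0, 2.5, 0, 0, 0, -0.9],
    [0, 0, 3, 0, 0, 0, -0.9],
    [0, -1, 3, 0, 0, 0, -0.9],
    [-0.5, -2.5, 1, 0, 0, 0, -0.9],
    [-1, -3.5, 0, 0, 0, 0, -0.9],
    [-1, -3.5, 0, 0, 0, 0, -0.9],
    [-1, -3.5, 0, 0, 0, 0, -0.9],
    [-1, -3.5, 0, 0, 0, 0, -0.9],
    [-1, -3.5, 0, 0, 0, 0, -0.9],
    [-0.5, -3, 0, 0, 0, 0, -0.9],
    [-0.5, -2, 0, 0, 0, 0, -0.9],
    [0, -1, 0, 0, 0, 0, -0.9],
    [0, 0, 0, 0, 0, 0, -0.9],
    [0, 0, 0, 0, 0, 0, -0.9]
  ]
}}

```text
time_s: 19.07
position: [0.489, -0.1928, 0.1565]
tcp_rot: [[0.008, 0.994, 0.109], [-0.004, 0.109, -0.994], [-1.0, 0.007, 0.005]]
wrist_force: [-0.6, -0.1, -0.2]
opening: 0.0045
```

```bash
python3 -c "
from h import *
go(-3,0,13)
p,d=env.snapshot('top')
for r in plugs(p,'top'):print(r)
cv2.imwrite('pics/top21.png',p[:,:,::-1])
p,d=env.snapshot('side')
cv2.imwrite('pics/side21.png',p[:,:,::-1])
o,ex,ey=B()
"
```

```text
t 19.07 tcp board mm [-290.5  103.1  156.5] tilt z -1.0 shift cm [  7.    29.73 -14.35] dyaw 0.2 open 4.5 F [-0.6 -0.1 -0.2]
(212.5, 241.5, 28.7, 716.5, array([550.4, 168.7]), array([61.7,  1.3]))
```

View pics/top21.png

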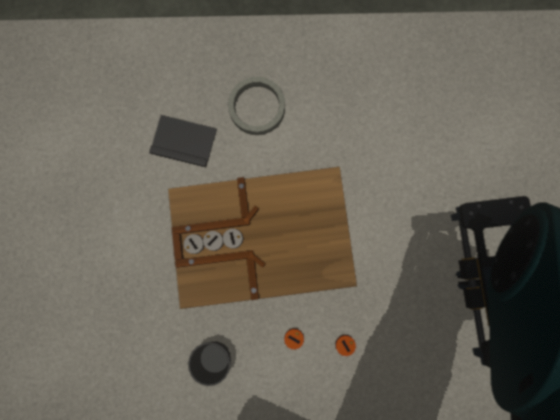

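View pics/side21.png

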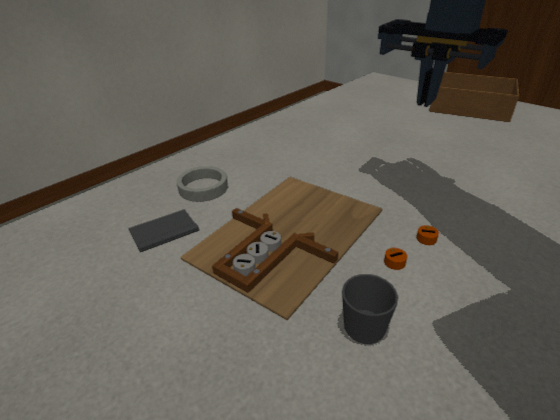

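```bash
python3 -c "
from h import *
o,ex,ey=B()
b=ray('top',[(232.5,238.3),(213,240.5),(193.5,243)],.022)[:,:2]-o;print(np.c_[b@ex,b@ey]*1e3)
p=cv2.imread('pics/top21.png').astype(int);q=cv2.imread('pics/top0.png').astype(int)
for n,(a,b_,c,e) in dict(tape=(70,140,222,292),spr=(110,170,145,222),cup=(335,390,182,238)).items():
    g=lambda i:cv2.phaseCorrelate(cv2.cvtColor(i.astype('uint8'),6)[a:b_,c:e].astype('float32')*1.,cv2.cvtColor(q.astype('uint8'),6)[a:b_,c:e].astype('float32'))
    print(n,g(p))
print(env.sign_off())
"
```

```text
[[29.05338221  0.23416074]
 [60.72568045 -0.19449973]
 [92.45716227 -0.14185616]]
tape ((-0.0015426070758337573, 0.048807257879893484), 0.9197987220537516)
spr ((-0.11935736510223194, 0.05278348386787357), 1.0026864020029704)
cup ((-0.0071168410707258545, -0.025588823063348087), 0.9835358799828423)
the job is handed in; nothing more can be done
None
```

All three white plugs are in the slot behind the gate and the job is handed in, about 19 s into the 70 s limit. I slid them with the fingertips one at a time and lifted none.

- **Plug positions:** in the final top view, read off the picture by hand, the plugs lie in a row with centres about 29, 61 and 92 mm past the gate. Each needs at least 16 mm. They are within 1 mm of the slot's middle, and the side view agrees that they lie flat.
- **Things left alone:** the tape roll, spreader and cup moved less than 0.2 pixel between the first and last top pictures. The orange decoys look untouched.
- **Forces:** wrist force stayed within about 2 N at every reading. The arm was well clear of everything at hand-in.
- **Disagreements:** the side camera read 3 to 5 mm high across the board compared with the top camera, so I used the top view's positions. My automatic plug finder failed in the side view. In the final top view it merged the three touching plugs into one blob.

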